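# Put the reagent bottles into the spill dishes of their cap colours

### The job

Stand each of the four bottles that are in front, among the coloured dishes, upright and flat inside the round spill dish that has the colour of its cap: red, blue, black and white. The brown bottle with the black cap stands in the blue dish at the start and has to come out of it before the blue-capped bottle can go in. Set the bottles down rather than dropping or tipping them, and leave the jar with the green lid and the bottles along the back where they stand.

Things in the scene. Friction and masses are not known exactly. Their poses are not given: they have to be found in the camera images.
- bottle_red: small white and pink bottle with a red screw cap, 33 mm wide, 67 mm high; the body is straight (grip 33 mm) from the base to 41 mm up and narrows above. 60 g. Starts on the bench. Origin: centre of its underside, z up; round, so its yaw means nothing.
- bottle_blue: clear bottle with grey contents and a blue screw cap, 67 mm wide, 132 mm high; straight (grip 67 mm) from the base to 84 mm up, above that the shoulder slopes and fingers slip off; grip it 50 to 82 mm up, with the gripper's body clear of the cap. 340 g. Starts on the bench. Origin: centre of its underside, z up; round, so its yaw means nothing.
- bottle_black: brown glass bottle with a white label and a black screw cap, 42 mm wide, 83 mm high; straight (grip 42 mm) from the base to 52 mm up, narrows above. 90 g. At the start it always stands in the blue dish, somewhat off centre, its base 4 mm above the bench. Origin: centre of its underside, z up; round, so its yaw means nothing.
- bottle_white: white-filled vial with a white screw cap, 44 mm wide, 102 mm high; straight sides (grip 44 mm) from the base to 80 mm up, narrows above. 50 g. Starts on the bench. Origin: centre of its underside, z up; round, so its yaw means nothing.
- dish_red: red round spill dish, 62 mm across outside, 56 mm inside. Its floor is flat, 4 mm above the bench; the rim is 3 mm thick and 9 mm high. Fixed to the bench. Origin: centre of its underside; z up; a tiny lifting tab (10 mm, look only) points along its y.
- dish_blue: blue round spill dish, 96 mm across outside, 90 mm inside; the brown bottle stands in it at the start. Its floor is flat, 4 mm above the bench; the rim is 3 mm thick and 9 mm high. Fixed to the bench. Origin: centre of its underside; z up; a tiny lifting tab (10 mm, look only) points along its y.
- dish_black: black round spill dish, 70 mm across outside, 64 mm inside. Its floor is flat, 4 mm above the bench; the rim is 3 mm thick and 9 mm high. Fixed to the bench. Origin: centre of its underside; z up; a tiny lifting tab (10 mm, look only) points along its y.
- dish_white: white round spill dish, 72 mm across outside, 66 mm inside. Its floor is flat, 4 mm above the bench; the rim is 3 mm thick and 9 mm high. Fixed to the bench. Origin: centre of its underside; z up; a tiny lifting tab (10 mm, look only) points along its y.
- green_jar: low white jar with a dark green lid, 70 mm wide, 58 mm high, loose; no dish belongs to it and it stays where it is. Origin: centre of its underside, z up; round, so its yaw means nothing.
There are look-alikes about, which are no part of the job. What is shaped like the bottle_red but yellow is not meant.

How it is judged:
By the outcome, as a careful person would: the job done as asked, in the order asked, and still so for the second after the job is handed in, with the robot touching nothing.
It also fails if it takes over 96 s, if anything falls off the work surface, if the arm or the gripper's body presses on something with over 40 N, if the wrist force passes 120 N, or if a joint passes its speed limit or range.

### The arm

A 6-joint arm with a two-finger parallel gripper is mounted at the origin on a cart in front of the work surface, level with it; the furniture and walls round the work are solid. World frame = base frame: x ahead of the robot, y to its left, z up, the work surface at z = 0. Lengths are in m, angles in rad, forces in N, time in s.
With the tool pointing down it reaches from about 0.225 to 0.725 m from the base axis. Payload 3.1 kg.
Tool frame: the origin (TCP) lies at the very end of the fingers, on their centre line; the grasp point (between the pads) lies 19 mm behind it (robot.grip_depth is the z of the grasp point in the tool frame, in m); z points along the fingers, y is the direction in which the jaws open and shut (so a half turn about z gives the same grasp; the last joint's range is limited). The gripper opens to 85 mm and grips with 20 to 120 N. Pads are 22 mm wide; open, the fingers measure 114 mm over their backs; the gripper's body (76 mm by 85 mm) begins 54 mm behind the grasp point. The pads swing forward as they close: fully open they stand 13 mm farther back than shut.
Start: joints at [-1.451, 0.048, 0.099, 1.622, 0, 1.443], TCP at [0.129, -0.509, 0.231] pointing down, gripper open.
Joint ranges: [-2.91, 2.91], [-0.99, 1.94], [-1.21, 1.42], [-2.12, 2.29], [-1.49, 1.47], [-3.14, 3.14]. Speed limits (rad/s): [2.79, 2.79, 3.14, 3.14, 3.14, 3.14].

### API

Orientations are given as a 3x3 rotation matrix whose columns are the frame's x, y, z axes.
In Python, from rig import robot, viewer, finder gives the robot as it stands.
- The arm moves only by the tool servo_tool, never from a script. Its argument "increments" is a list of rows, each a list of 2 entries, a list of its own where there are three numbers: the shift along the world's x, y, z in cm, then the turn about the world's z in degrees. In form: [[[dx, dy, dz], spin], ...]. A call has 1 to 5 rows; each row shifts and turns the commanded pose from where the row before left it; what a row does not reach is not made up. A row lasts 1/10 s, in which the tool goes at most 50 mm and 8.59 degrees, less where a joint would pass 70% of its speed; a pose out of reach is approached as far as the arm can. A call with a gripper value outside its range is refused whole. "jaw" is the closure, from -1 (fully open) to 1 (shut), set as the call begins (left out, the last holds). The fingers move at their own pace and stop on an object; the grip force is fixed at half the most. Time passes only in rows, so rows that do not move let the fingers close. It gives the time, the measured TCP pose, the force and the opening at its end, in the units of the state.
- robot.get_obs(): the state, without advancing time (a new reading comes with each control period).
- viewer.snapshot(name): name is "scene" or "top"; returns (picture, depth): 400x640x3 uint8, red, green, blue; 400x640 float32, m along the optical axis (not along the pixel's ray), 0 where there is no reading.
- viewer.camera_model(name): a dict with "camera_matrix" (3x3 intrinsics, pixels), "k1" (the pictures are not rectified: a ray, as slopes to the right and down, at radius r is drawn at 1 + k1 r^2 times it, then the intrinsics apply), "extrinsics" (4x4, takes a point from camera to world coordinates). Camera axes: x right, y down, z forward; pixel columns grow to the right and rows downward; lengths in m; the calibration is good to about 2 mm. A picture is of the moment at which its call begins. camera_model takes no time and is no camera call.
- robot.sign_off(): hands the job in, once; it reports no verdict.
Trained networks look in the newest picture that a camera, given by its name, has taken for a name from the list of things; names that differ only in an ending like _2 or _b are one class to them, and where a whole thing is asked for, a point or a joint stands for the part that bears it (a point fixed in the world has none). Each returns a list of dicts, best first, with "p" (0 to 1); they miss things now and then, are a little off and sometimes report something else, mostly with a low value. They report only what shows in the picture. A call takes as long as a camera call. They do not tell look-alikes from the thing itself.
- finder.spot_in(camera, thing): "uv" ([column, row] in pixels, amid what is visible of it).
- finder.outline_of(camera, thing): "mask" (400x640 bool, what is visible of it) and "uv" ([column, row] in pixels, amid what is visible of it).
- finder.pinpoint(camera, thing): "uv" ([column, row] in pixels: a listed point, or the origin of a listed thing).
The state is a dict: "t": time; "joint_pos": joint angles; "joint_velocities": joint speeds; "effort": joint torques, N m; "eef_pos": TCP position; "orientation": TCP orientation; "wrist_force": force on the tool from outside, world axes, zero at the start; "torque": the same for the moment, N m; "grip_width": opening from 0.0 (shut) to 1.0 (fully open).
Only numpy, scipy, OpenCV 4.12 (cv2) and the standard library are available. Lean on these libraries where they do the work, as an engineer would, in place of code of your own. Each camera call takes 0.05 s, during which the arm holds its last target. There are 200 camera calls.

## Working session

There is one attempt and no reset: what is moved stays moved. The work goes in short steps, Python scripts to look and compute and a tool call to move; the robot and the scene stay as the last step left them, time stands still between calls to the robot, and variables do not carry over. Pictures are saved under pics/ and viewed, about 12 in all and at most 16, crops included, and the job is handed in when it is done.

Besides the shell and the picture viewer there is one more tool, called after ">>>" as name([rows], argument=value, ...), one row to a line, values as JSON. servo_tool: Moves the arm, as the interface text tells. Its arguments: {"type":"object","properties":{"increments":{"type":"array"},"jaw":{"type":"number"}},"required":["increments"]}

```bash
mkdir -p pics; cat > h.py <<'E'
import numpy as np, cv2
from rig import robot, viewer, finder
def cam(n):
    m=viewer.camera_model(n); return np.array(m["camera_matrix"]),m["k1"],np.array(m["extrinsics"])
def ray(n,uv):
    K,k1,E=cam(n); d=np.linalg.solve(K,[uv[0],uv[1],1])[:2]; s=d.copy()
    for _ in range(20): s=d/(1+k1*(s@s))
    return E[:3,3],E[:3,:3]@np.r_[s,1]
def at_z(n,uv,z):
    o,r=ray(n,uv); return o+r*(z-o[2])/r[2]
def cloud(n,D):
    K,k1,E=cam(n); v,u=np.mgrid[:D.shape[0],:D.shape[1]]
    d=np.stack([(u-K[0,2])/K[0,0],(v-K[1,2])/K[1,1]],-1); s=d.copy()
    for _ in range(20): s=d/(1+k1*(s**2).sum(-1,keepdims=True))
    P=np.concatenate([s,np.ones_like(s[...,:1])],-1)*D[...,None]
    return P@E[:3,:3].T+E[:3,3]
def save(n,im): cv2.imwrite(f"pics/{n}.png",im[...,::-1])
E
python3 - <<'E'
from h import *
for n in("scene","top"):
    I,D=viewer.snapshot(n); save(n+"0",I); np.savez(n+"0.npz",I=I,D=D); P=cloud(n,D)
    for t in "bottle_red bottle_blue bottle_black bottle_white dish_red dish_blue dish_black dish_white green_jar".split():
        for r in finder.outline_of(n,t)[:3]:
            m=r["mask"]&(D>0); q=P[m]
            if len(q): print(n,t,round(r["p"],2),np.round(r["uv"]),m.sum(),"med",np.median(q,0).round(3),"lo",np.percentile(q,3,0).round(3),"hi",np.percentile(q,97,0).round(3))
print(robot.get_obs()); print(cam("top")[2].round(2),cam("scene")[2].round(2))
E
```

```text
scene bottle_blue 0.72 [411. 162.] 1674 med [ 0.437 -0.161  0.077] lo [ 0.413 -0.189  0.006] hi [ 0.469 -0.149  0.131]
scene bottle_black 0.75 [314. 274.] 926 med [0.436 0.167 0.056] lo [0.423 0.144 0.006] hi [0.459 0.178 0.088]
scene bottle_white 0.81 [349. 233.] 1128 med [0.437 0.068 0.07 ] lo [0.422 0.042 0.006] hi [0.459 0.076 0.103]
scene bottle_white 0.16 [316. 274.] 849 med [0.436 0.168 0.057] lo [0.423 0.15  0.011] hi [0.456 0.178 0.088]
scene dish_red 0.68 [375. 210.] 633 med [ 0.443 -0.066  0.004] lo [ 0.415 -0.094 -0.   ] hi [ 0.471 -0.036  0.009]
scene dish_black 0.74 [359. 155.] 538 med [ 0.568 -0.186  0.004] lo [ 0.535 -0.218  0.001] hi [ 0.598 -0.153  0.01 ]
scene dish_white 0.6 [334. 187.] 661 med [ 0.557 -0.077  0.004] lo [ 0.525 -0.111  0.001] hi [ 0.589 -0.044  0.009]
scene green_jar 0.97 [302. 207.] 1341 med [0.554 0.057 0.056] lo [0.53  0.017 0.005] hi [0.59  0.076 0.06 ]
top bottle_red 0.6 [240. 180.] 215 med [0.552 0.153 0.051] lo [0.541 0.142 0.015] hi [0.568 0.168 0.07 ]
top bottle_red 0.55 [214. 156.] 266 med [0.603 0.214 0.049] lo [0.593 0.204 0.001] hi [0.
[... 1348 characters left out ...]
0167351e+01,  1.09268749e-03,
       -2.78633561e-04, -2.01265218e-07]), 'eef_pos': array([ 0.12876332, -0.50894592,  0.23131228]), 'orientation': array([[ 9.69459669e-01,  2.45250789e-01,  1.10374004e-05],
       [ 2.45250789e-01, -9.69459669e-01,  1.39756776e-05],
       [ 1.41278605e-05, -1.08419246e-05, -1.00000000e+00]]), 'wrist_force': array([ 0.3311793 , -0.38143939,  0.78836174]), 'torque': array([-0.02552013,  0.01211513,  0.00768946]), 'grip_width': 0.995106585465322}
[[ 0.02 -0.99  0.14  0.36]
 [-1.   -0.03 -0.02  0.02]
 [ 0.03 -0.14 -0.99  1.05]
 [ 0.    0.    0.    1.  ]] [[-0.82 -0.41  0.39  0.16]
 [-0.57  0.57 -0.59  0.58]
 [ 0.02 -0.71 -0.7   0.73]
 [ 0.    0.    0.    1.  ]]
```

```bash
python3 - <<'E'
from h import *
t=np.load("top0.npz")["I"][90:290,180:440]; s=np.load("scene0.npz")["I"]
save("topc",cv2.resize(t,None,fx=3,fy=3,interpolation=2)[:600,:780])
E
```

```text
(no output)
```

View pics/topc.png

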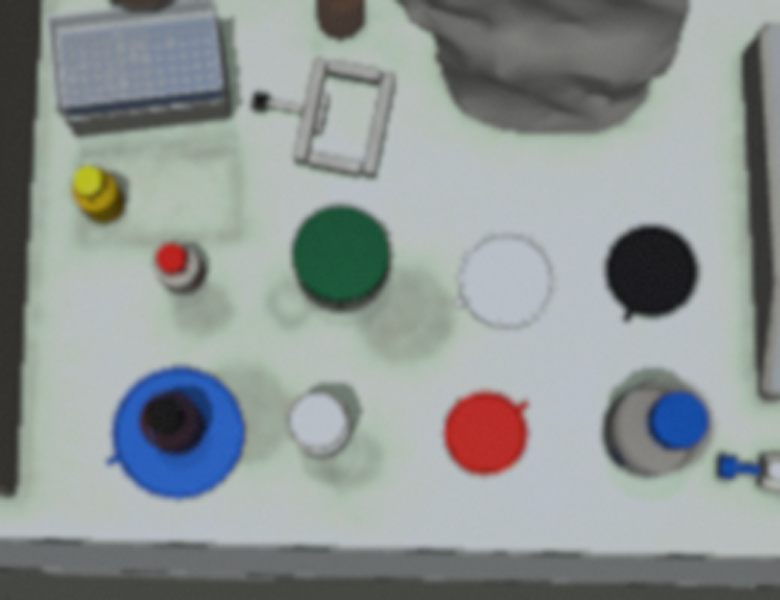

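View pics/scene0.png

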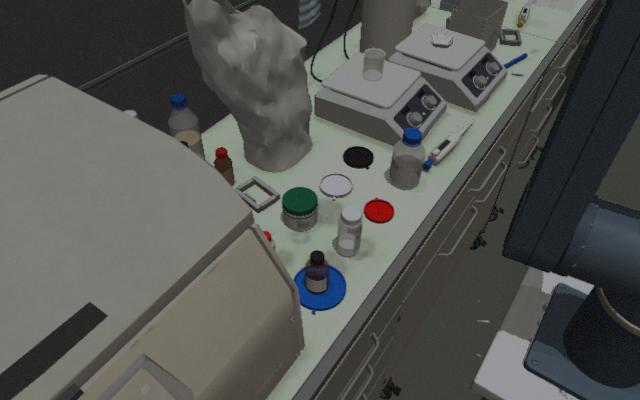

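```bash
cat > meas.py <<'E'
from h import *
from scipy.optimize import least_squares
def captop(P,M,h,z0=0):
    q=P[M]; q=q[np.abs(q[:,2]-h-z0)<.008]; return q[:,:2].mean(0), (q[:,:2].max(0)-q[:,:2].min(0)), np.median(q[:,2]),len(q)
def bodyfit(P,c,R,zl,zh):
    q=P.reshape(-1,3); q=q[(np.hypot(*(q[:,:2]-c).T)<R+.012)&(q[:,2]>zl)&(q[:,2]<zh)]
    if len(q)<15: return None
    f=least_squares(lambda p:np.hypot(*(q[:,:2]-p).T)-R,c,loss="soft_l1",f_scale=.002); return f.x.round(4),len(q),round(np.abs(f.fun).mean()*1e3,1)
E
python3 - <<'E'
from meas import *
T=np.load("top0.npz");S=np.load("scene0.npz");Pt=cloud("top",T["D"]);Ps=cloud("scene",S["D"])
B=dict(red=((.555,.152),.0165,.067,.041,0),blue=((.445,-.175),.0335,.132,.084,0),black=((.442,.153),.021,.083,.052,.004),white=((.442,.052),.022,.102,.08,0),jar=((.56,.04),.035,.058,.05,0))
for k,(c,R,h,s,z0) in B.items():
    c=np.array(c)
    for n,P in(("top",Pt),("scene",Ps)):
        M=(np.hypot(P[...,0]-c[0],P[...,1]-c[1])<R+.008)&(P[...,2]>.01)
        try: a=captop(P,M,h,z0)
        except Exception as e: a=e
        print(k,n,"cap",a,"body",bodyfit(P,c,R,z0+.012,z0+s))
for k,c,Ro in(("red",(.446,-.067),.031),("blue",(.435,.152),.048),("black",(.569,-.188),.035),("white",(.559,-.079),.036)):
    for n,I in(("top",T["I"]),):
        m=finder.outline_of(n,"dish_"+k)
        m=m[0]["mask"].astype(np.uint8); ct=max(cv2.findContours(m,0,1)[0],key=cv2.contourArea)[:,0,:]
        w=np.array([at_z(n,p,.008)[:2] for p in ct])
        f=least_squares(lambda p:np.hypot(*(w-p[:2]).T)-p[2],[*c,Ro],loss="soft_l1",f_scale=.001)
        print("dish",k,f.x.round(4),"at pinpoint",[ (at_z(n,r["uv"],0).round(4),round(r["p"],2)) for r in finder.pinpoint(n,"dish_"+k)[:1]])
# occupancy max height map 2cm
q=np.r_[Pt.reshape(-1,3),Ps.reshape(-1,3)]; q=q[(q[:,2]>-.02)&(q[:,2]<.7)]
X=np.arange(.70,.30,-.02);Y=np.arange(.34,-.34,-.02)
print("y:",(Y*100).round().astype(int))
for x in X:
    r=[]
    for y in Y:
        s=q[(abs(q[:,0]-x)<.01)&(abs(q[:,1]-y)<.01),2]; r.append("%3d"%(s.max()*100) if len(s) else "  .")
    print("%.2f"%x,"".join(r))
E
```

```text
red top cap (array([0.55592622, 0.15881932]), array([0.02186194, 0.02210874]), np.float64(0.0674957185920469), 92) body (array([0.5572, 0.1583]), 43, np.float64(0.3))
red scene cap (array([0.55138516, 0.15556671]), array([0.01855593, 0.01374602]), np.float64(0.06629217327481335), 46) body None
blue top cap (array([ 0.44882667, -0.18064713]), array([0.03708217, 0.03526558]), np.float64(0.13142407545196788), 294) body (array([ 0.4501, -0.183 ]), 170, np.float64(0.4))
blue scene cap (array([ 0.44362099, -0.17818875]), array([0.03685982, 0.03887632]), np.float64(0.12990849541250493), 208) body (array([ 0.4456, -0.1833]), 815, np.float64(0.9))
black top cap (array([0.44698058, 0.15551819]), array([0.02237926, 0.02183527]), np.float64(0.08760494656079448), 116) body (array([0.4464, 0.1568]), 53, np.float64(0.3))
black scene cap (array([0.44292067, 0.15862945]), array([0.02393403, 0.02473816]), np.float64(0.08620679238543938), 161) body (array([0.444 , 0.1565]), 346, np.float64(0.6))
white top cap (array([0.44332417, 0.05228377]), array([0.03564019, 0.03375084]), np.float64(0.10283469886259
[... 2546 characters left out ...]
0  0  0  1  1  0  1  0  8 13 13 13  9  2  3  3  2  2
0.42  21 21 21 21 20  0  0  1  5  6  6  1  0  7 10 10  0  0  0  0  1  1  0  0  0 12 13 10  0  2  3  4  3  3
0.40  18 18 18 18 17  0  0  1  1  1  1  1  0  0  0  0  0  0  0  0  0  0  0  0  0  0  0  0  0  0  2  2  2  3
0.38   6  6  5  4  0  0  0  0  0  0  0  0  0  0  0  0  0  0  0  0  0  0  0  0  0  0  0  0  0  0  0  0  0  0
0.36   0  0  0  0  0  0  0  0  0  0  0  0  0  0  0  0  0  0  0  0  0  0  0  0  0  0  0  0  0  0  0  0  0  0
0.34   0  0  0  0  0  0  0  0  0  0  0  0  0  0  0  0  0  0  0  0  0  0  0  0  0  0  0  0  0  0  0  0  0  0
0.32   .  .  .  .  .  .  .  .  .  .  .  .  .  .  .  .  .  .  .  .  .  .  .  .  .  .  .  .  .  .  .  .  .  .
```

Candidates for the bottles (top picture):
- **Red cap:** white/pink at (240,180), yellow look-alike at (214,156), and a brown red-capped bottle at the back. I choose (240,180).
- **Blue cap:** clear with grey contents at (403,233), versus one at the back in the scene picture (180,120). I choose the front one.
- **Black cap:** brown in the blue dish at (239,229).
- **White cap:** (284,228).

The crop bears these choices out. I'll approach over the bench with the jaws turned along x.

>>> servo_tool([
  [[1.7,4.1,0],7.6],
  [[1.7,4.1,0],7.6],
  [[1.7,4.1,0],7.6],
  [[1.7,4.1,0],7.6],
  [[1.7,4.1,0],7.6],
], jaw=-1)

```text
t: 1.9
eef_pos: [0.2141, -0.3024, 0.2313]
orientation: [[0.609, 0.793, 0.001], [0.793, -0.609, -0.0], [0.0, 0.001, -1.0]]
wrist_force: [-0.1, -0.4, 1.0]
grip_width: 0.999
```

>>> servo_tool([
  [[1.7,4.1,0],7.6],
  [[1.7,4.1,0],7.6],
  [[1.7,4.1,0],7.6],
  [[1.7,4.1,0],7.6],
  [[1.7,4.1,0],7.6],
])

```text
t: 2.4
eef_pos: [0.2991, -0.0974, 0.2316]
orientation: [[-0.008, 1.0, 0.002], [1.0, 0.008, -0.001], [-0.001, 0.002, -1.0]]
wrist_force: [1.4, -0.0, -0.1]
grip_width: 0.998
```

>>> servo_tool([
  [[0,0,0],0],
  [[0,0,0],0],
])

```text
t: 2.6
eef_pos: [0.2991, -0.098, 0.2315]
orientation: [[-0.007, 1.0, 0.0], [1.0, 0.007, -0.001], [-0.001, 0.0, -1.0]]
wrist_force: [-0.4, -0.5, 0.4]
grip_width: 1.004
```

```bash
cat > fing.py <<'E'
from h import *
o=robot.get_obs(); p=o["eef_pos"]; print(p.round(4),o["grip_width"],robot.grip_depth)
for n in("scene","top"):
    I,D=viewer.snapshot(n); P=cloud(n,D).reshape(-1,3)-p
    for z in np.arange(-.02,.14,.005):
        q=P[(abs(P[:,0])<.08)&(abs(P[:,1])<.07)&(abs(P[:,2]-z)<.0025)]
        if len(q)>2 : print(n,"z%+.3f"%z,len(q),q[:,:2].min(0).round(3),q[:,:2].max(0).round(3))
    if n=="scene": save("g0",cv2.resize(I[0:240,300:640],None,fx=2,fy=2))
E
python3 fing.py
```

```text
[ 0.2991 -0.098   0.2315] 1.004462031984699 -0.0187
scene z+0.015 17 [-0.051 -0.005] [0.047 0.013]
scene z+0.020 47 [-0.057 -0.007] [0.053 0.013]
scene z+0.025 57 [-0.057 -0.01 ] [0.055 0.014]
scene z+0.030 56 [-0.057 -0.009] [0.055 0.012]
scene z+0.035 57 [-0.057 -0.01 ] [0.055 0.014]
scene z+0.040 59 [-0.058 -0.008] [0.054 0.013]
scene z+0.045 61 [-0.057 -0.01 ] [0.054 0.013]
scene z+0.050 47 [-0.059 -0.009] [0.053 0.014]
scene z+0.055 58 [-0.07   0.005] [0.063 0.015]
scene z+0.060 130 [-0.075 -0.013] [0.072 0.015]
scene z+0.065 248 [-0.076 -0.012] [0.072 0.016]
scene z+0.070 153 [-0.076 -0.013] [0.071 0.019]
scene z+0.075 239 [-0.075 -0.017] [0.07  0.019]
scene z+0.080 273 [-0.074 -0.016] [0.07 0.02]
scene z+0.085 218 [-0.073 -0.017] [0.07  0.021]
scene z+0.090 175 [-0.073 -0.01 ] [0.069 0.02 ]
scene z+0.095 221 [-0.072 -0.013] [0.068 0.022]
scene z+0.100 260 [-0.071 -0.01 ] [0.067 0.022]
scene z+0.105 342 [-0.071 -0.01 ] [0.067 0.022]
scene z+0.110 336 [-0.07  -0.011] [0.067 0.02 ]
scene z+0.115 386 [-0.069 -0.013] [0.066 0.014]
scene z+0.120 109 [-0.067 -0.011] [0.063 0.014]
sce
[... 238 characters left out ...]
[ 0.044 -0.002] [0.06  0.012]
top z+0.060 22 [-0.072 -0.003] [0.057 0.013]
top z+0.065 45 [-0.07  -0.002] [0.075 0.012]
top z+0.070 32 [-0.066 -0.009] [0.075 0.016]
top z+0.075 22 [-0.066 -0.013] [0.074 0.012]
top z+0.080 60 [-0.064 -0.018] [0.074 0.016]
top z+0.085 20 [-0.062 -0.018] [0.072 0.016]
top z+0.090 22 [ 0.03 -0.01] [0.072 0.015]
top z+0.095 11 [ 0.03  -0.006] [0.072 0.014]
top z+0.100 26 [ 0.051 -0.013] [0.071 0.011]
top z+0.105 19 [ 0.035 -0.012] [0.071 0.01 ]
top z+0.110 29 [ 0.037 -0.01 ] [0.069 0.013]
top z+0.115 185 [ 0.036 -0.014] [0.069 0.012]
top z+0.120 67 [ 0.037 -0.012] [0.068 0.011]
top z+0.130 5 [0.031 0.004] [0.038 0.021]
top z+0.135 24 [-0.016 -0.004] [0.038 0.036]
```

View pics/g0.png

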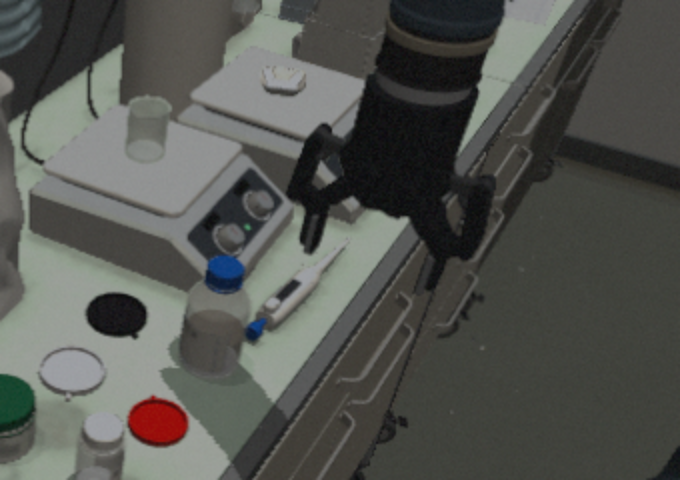

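```bash
python3 - <<'E'
from h import *
p=robot.get_obs()["eef_pos"]
I,D=viewer.snapshot("scene"); P=cloud("scene",D)-p
m=(abs(P[...,0])<.03)&(abs(P[...,1])<.05)&(P[...,2]>.03)&(P[...,2]<.2)
print(np.sort(P[m][:,2])[:40:4].round(4)); q=P[m]; i=np.argsort(q[:,2])[:12]; print(q[i].round(3))
for z in np.arange(.06,.2,.01):
    s=q[abs(q[:,2]-z)<.005]; print(z.round(2),len(s),s.min(0).round(3) if len(s) else "",s.max(0).round(3) if len(s) else "")
E
```

```text
[0.0712 0.0715 0.0724 0.0728 0.0733 0.0737 0.0741 0.0743 0.0746 0.0749]
[[ 0.011  0.008  0.071]
 [-0.011  0.008  0.071]
 [ 0.008  0.009  0.071]
 [ 0.03   0.018  0.071]
 [-0.014  0.01   0.072]
 [-0.016  0.009  0.072]
 [ 0.012  0.01   0.072]
 [ 0.005  0.009  0.072]
 [-0.006  0.008  0.072]
 [ 0.028  0.016  0.073]
 [ 0.01   0.009  0.073]
 [-0.013  0.01   0.073]]
0.06 0  
0.07 39 [-0.03  -0.012  0.071] [0.03  0.019 0.075]
0.08 203 [-0.03  -0.013  0.075] [0.029 0.02  0.085]
0.09 200 [-0.03   0.008  0.085] [0.029 0.022 0.095]
0.1 288 [-0.03   0.008  0.095] [0.03  0.023 0.105]
0.11 297 [-0.03   0.008  0.105] [0.03  0.022 0.115]
0.12 48 [-0.03   0.008  0.115] [0.03  0.014 0.123]
0.13 163 [-0.03   0.021  0.127] [0.03  0.039 0.135]
0.14 280 [-0.03   0.021  0.135] [0.029 0.039 0.145]
0.15 285 [-0.03   0.021  0.145] [0.03  0.04  0.155]
0.16 302 [-0.03   0.022  0.155] [0.03  0.04  0.165]
0.17 424 [-0.03   0.011  0.165] [0.03  0.04  0.175]
0.18 250 [-0.03   0.012  0.175] [0.027 0.034 0.185]
0.19 355 [-0.03   0.015  0.185] [0.03  0.035 0.195]
0.2 179 [-0.03   0.012  0.195] [0.03  0.035 0.2  ]
```

>>> servo_tool([
  [[2.4,4.2,0],0],
  [[2.4,4.2,0],0],
  [[2.4,4.2,0],0],
  [[2.4,4.3,0],0],
  [[2.5,4.3,0],0],
])

```text
t: 3.25
eef_pos: [0.4212, 0.1126, 0.2313]
orientation: [[0.002, 1.0, 0.001], [1.0, -0.002, -0.001], [-0.001, 0.001, -1.0]]
wrist_force: [0.8, -1.8, 0.7]
grip_width: 1.003
```

>>> servo_tool([
  [[2.5,4.3,0],0],
  [[0,0,-3],0],
  [[0,0,-4],0],
  [[0,0,-3],0],
  [[0,0,0],0],
])

```text
t: 3.75
eef_pos: [0.4414, 0.1532, 0.1255]
orientation: [[0.001, 1.0, -0.011], [1.0, -0.001, -0.002], [-0.002, -0.011, -1.0]]
wrist_force: [-0.0, -1.3, -0.1]
grip_width: 0.999
```

>>> servo_tool([
  [[0,0,-3],0],
  [[0,0,-3],0],
  [[0,0,-3],0],
  [[0,0,-2],0],
  [[0,0,0],0],
])

```text
t: 4.25
eef_pos: [0.4435, 0.1541, 0.0198]
orientation: [[0.0, 1.0, -0.005], [1.0, -0.0, -0.001], [-0.001, -0.005, -1.0]]
wrist_force: [-0.8, -0.9, -1.0]
grip_width: 1.003
```

>>> servo_tool([
  [[0.2,0.25,0.3],0],
  [[0,0,0],0],
])

```text
t: 4.45
eef_pos: [0.4498, 0.1586, 0.0275]
orientation: [[-0.002, 1.0, 0.006], [1.0, 0.002, 0.001], [0.001, 0.006, -1.0]]
wrist_force: [-0.4, -0.4, 1.2]
grip_width: 1.003
```

>>> servo_tool([
  [[0,0,0],0],
  [[0,0,0],0],
  [[0,0,0],0],
  [[0,0,0],0],
  [[0,0,0],0],
], jaw=1)

```text
t: 4.95
eef_pos: [0.4471, 0.1589, 0.0254]
orientation: [[-0.004, 1.0, 0.001], [1.0, 0.004, 0.001], [0.001, 0.001, -1.0]]
wrist_force: [-1.9, -0.3, 4.9]
grip_width: 0.471
```

>>> servo_tool([
  [[0,0,0],0],
  [[0,0,0],0],
  [[0,0,0],0],
])

```text
t: 5.25
eef_pos: [0.4471, 0.1589, 0.0254]
orientation: [[-0.004, 1.0, 0.001], [1.0, 0.004, 0.001], [0.001, 0.001, -1.0]]
wrist_force: [-1.4, 0.4, 5.2]
grip_width: 0.465
```

>>> servo_tool([
  [[0,0,2],0],
  [[0,0,4],0],
  [[0,0,4],0],
  [[0,0,4],0],
  [[0,0,1],0],
])

```text
t: 5.75
eef_pos: [0.4494, 0.1591, 0.1793]
orientation: [[-0.004, 1.0, 0.008], [1.0, 0.004, 0.002], [0.002, 0.008, -1.0]]
wrist_force: [-0.0, -0.9, -0.0]
grip_width: 0.467
```

>>> servo_tool([
  [[0.7,-2.0,0],0],
  [[1.2,-3.5,0],0],
  [[1.3,-3.8,0],0],
  [[1.3,-3.8,0],0],
  [[1.3,-3.8,0],0],
])

```text
t: 6.25
eef_pos: [0.5044, -0.0117, 0.1726]
orientation: [[-0.004, 1.0, -0.002], [1.0, 0.004, 0.0], [0.0, -0.002, -1.0]]
wrist_force: [-0.1, -0.6, -1.1]
grip_width: 0.466
```

>>> servo_tool([
  [[1.3,-3.8,0],0],
  [[1.3,-3.8,0],0],
  [[1.3,-3.8,0],0],
  [[1.2,-3.3,0],0],
  [[1.0,-2.9,0],0],
])

```text
t: 6.75
eef_pos: [0.5655, -0.1882, 0.1721]
orientation: [[-0.002, 1.0, -0.002], [1.0, 0.002, 0.001], [0.001, -0.002, -1.0]]
wrist_force: [0.5, 0.5, -1.4]
grip_width: 0.465
```

>>> servo_tool([
  [[0,0,0],0],
  [[0,0,0],0],
  [[0,0,0],0],
])

```text
t: 7.05
eef_pos: [0.5651, -0.1854, 0.1733]
orientation: [[-0.004, 1.0, -0.002], [1.0, 0.004, 0.001], [0.001, -0.002, -1.0]]
wrist_force: [-0.4, -0.4, -1.2]
grip_width: 0.467
```

>>> servo_tool([
  [[0.1,0,-2],0],
  [[0,0,-4],0],
  [[0,0,-4],0],
  [[0,0,-2.5],0],
  [[0,0,-1],0],
])

```text
t: 7.55
eef_pos: [0.5637, -0.1837, 0.0353]
orientation: [[-0.005, 1.0, -0.007], [1.0, 0.005, 0.003], [0.003, -0.006, -1.0]]
wrist_force: [-1.0, -0.4, -1.2]
grip_width: 0.462
```

>>> servo_tool([
  [[0,0,0],0],
  [[0,0,0],0],
  [[0,0,0],0],
])

```text
t: 7.85
eef_pos: [0.5686, -0.187, 0.042]
orientation: [[-0.004, 1.0, 0.004], [1.0, 0.004, -0.002], [-0.002, 0.004, -1.0]]
wrist_force: [0.7, 0.4, -0.9]
grip_width: 0.47
```

>>> servo_tool([
  [[0,0,-0.4],0],
  [[0,0,-0.3],0],
  [[0,0,-0.2],0],
  [[0,0,0],0],
  [[0,0,0],0],
])

```text
t: 8.35
eef_pos: [0.5666, -0.1864, 0.0301]
orientation: [[-0.003, 1.0, -0.0], [1.0, 0.003, 0.0], [0.0, -0.0, -1.0]]
wrist_force: [1.2, 0.6, -0.5]
grip_width: 0.464
```

>>> servo_tool([
  [[0,0,0],0],
  [[0,0,0],0],
])

```text
t: 8.55
eef_pos: [0.5668, -0.1865, 0.0304]
orientation: [[-0.003, 1.0, 0.0], [1.0, 0.003, -0.0], [-0.0, 0.0, -1.0]]
wrist_force: [0.5, 0.1, -0.1]
grip_width: 0.467
```

>>> servo_tool([
  [[0,0,-0.2],0],
  [[0,0,-0.15],0],
  [[0,0,0],0],
  [[0,0,0],0],
])

```text
t: 8.95
eef_pos: [0.5666, -0.1864, 0.0266]
orientation: [[-0.003, 1.0, -0.0], [1.0, 0.003, 0.0], [0.0, -0.0, -1.0]]
wrist_force: [-0.3, 0.1, -0.4]
grip_width: 0.467
```

>>> servo_tool([
  [[0,0,-0.15],0],
  [[0,0,0],0],
  [[0,0,0],0],
])

```text
t: 9.25
eef_pos: [0.567, -0.1865, 0.0255]
orientation: [[-0.003, 1.0, 0.0], [1.0, 0.003, -0.0], [-0.0, 0.0, -1.0]]
wrist_force: [0.5, -0.4, -0.5]
grip_width: 0.465
```

>>> servo_tool([
  [[0,0,-0.1],0],
  [[0,0,0],0],
  [[0,0,0],0],
])

```text
t: 9.55
eef_pos: [0.567, -0.1865, 0.0254]
orientation: [[-0.003, 1.0, 0.001], [1.0, 0.003, -0.0], [-0.0, 0.001, -1.0]]
wrist_force: [-1.2, 1.9, 4.7]
grip_width: 0.468
```

>>> servo_tool([
  [[0,0,-0.05],0],
  [[0,0,0],0],
  [[0,0,0],0],
])

```text
t: 9.85
eef_pos: [0.567, -0.1865, 0.0254]
orientation: [[-0.004, 1.0, 0.001], [1.0, 0.004, -0.0], [-0.0, 0.001, -1.0]]
wrist_force: [-3.0, 2.5, 6.9]
grip_width: 0.47
```

>>> servo_tool([
  [[0,0,0],0],
  [[0,0,0],0],
  [[0,0,0],0],
  [[0,0,0],0],
  [[0,0,0],0],
], jaw=-1)

```text
t: 10.35
eef_pos: [0.5666, -0.1864, 0.0235]
orientation: [[-0.003, 1.0, -0.0], [1.0, 0.003, 0.0], [0.0, -0.0, -1.0]]
wrist_force: [-0.3, 0.4, -0.1]
grip_width: 1.0
```

>>> servo_tool([
  [[0,0,2],0],
  [[0,0,4],0],
  [[0,0,5],0],
  [[0,0,5],0],
  [[0,0,2],0],
])

```text
t: 10.85
eef_pos: [0.5689, -0.1874, 0.2105]
orientation: [[-0.003, 1.0, 0.009], [1.0, 0.003, -0.004], [-0.004, 0.009, -1.0]]
wrist_force: [0.7, -0.6, 0.0]
grip_width: 1.0
```

>>> servo_tool([
  [[-3,0.1,0.8],0],
  [[-4,0.1,0],0],
  [[-3.5,0.1,0],0],
  [[-1.4,0,0],0],
  [[0,0,0],0],
])

```text
t: 11.35
eef_pos: [0.4463, -0.1834, 0.2123]
orientation: [[-0.002, 1.0, 0.0], [1.0, 0.002, -0.0], [-0.0, 0.0, -1.0]]
wrist_force: [0.3, -0.1, 0.0]
grip_width: 0.998
```

>>> servo_tool([
  [[0,0,0],0],
  [[0,0,0],0],
  [[0,0,0],0],
])

```text
t: 11.65
eef_pos: [0.4485, -0.1835, 0.2116]
orientation: [[-0.004, 1.0, -0.0], [1.0, 0.004, 0.0], [0.0, -0.0, -1.0]]
wrist_force: [-0.1, -0.1, -0.6]
grip_width: 1.0
```

```bash
cat >> meas.py <<'E'
def check(k,c,R,h,s,z0=0):
    c=np.array(c)
    for n in("top","scene"):
        I,D=viewer.snapshot(n); P=cloud(n,D)
        M=(np.hypot(P[...,0]-c[0],P[...,1]-c[1])<R+.008)&(P[...,2]>.01)&(P[...,2]<h+z0+.015)
        try: a=captop(P,M,h,z0)
        except Exception as e: a=e
        print(k,n,"cap",a,"body",bodyfit(P,c,R,z0+.012,z0+s))
E
python3 - <<'E'
from meas import *
check("black",(.567,-.188),.021,.083,.052,.004)
E
```

```text
black top cap (array([ 0.56792478, -0.18936404]), array([0.02230253, 0.02253161]), np.float64(0.08746192991836443), 111) body (array([ 0.5678, -0.1893]), 111, np.float64(0.5))
black scene cap (array([ 0.56577381, -0.18607089]), array([0.02461997, 0.02605752]), np.float64(0.08552666010828203), 84) body (array([ 0.5666, -0.1885]), 274, np.float64(1.1))
```

>>> servo_tool([
  [[0,0,-2],0],
  [[0,0,-3],0],
  [[0,0,-2],0],
  [[0,0,-1],0],
  [[0,0,0],0],
])

```text
t: 12.25
eef_pos: [0.4468, -0.1828, 0.13]
orientation: [[-0.004, 1.0, -0.003], [1.0, 0.004, 0.002], [0.002, -0.003, -1.0]]
wrist_force: [-0.5, 0.2, 0.4]
grip_width: 1.002
```

>>> servo_tool([
  [[0,0,-1],0],
  [[0,0,-1.5],0],
  [[0,0,-1.5],0],
  [[0,0,-1],0],
  [[0,0,-0.7],0],
])

```text
t: 12.75
eef_pos: [0.448, -0.1836, 0.0746]
orientation: [[-0.003, 1.0, 0.0], [1.0, 0.003, -0.0], [-0.0, 0.0, -1.0]]
wrist_force: [0.3, -0.3, -0.3]
grip_width: 0.998
```

>>> servo_tool([
  [[0,0,-0.5],0],
  [[0,0,-0.3],0],
  [[0,0,0],0],
  [[0,0,0],0],
])

```text
t: 13.15
eef_pos: [0.4481, -0.1836, 0.0673]
orientation: [[-0.003, 1.0, 0.001], [1.0, 0.003, -0.0], [-0.0, 0.001, -1.0]]
wrist_force: [-0.8, -1.2, -0.8]
grip_width: 1.001
```

>>> servo_tool([
  [[0,0,-0.2],0],
  [[0,0,-0.1],0],
  [[0,0,0],0],
  [[0,0,0],0],
])

```text
t: 13.55
eef_pos: [0.4477, -0.1835, 0.0638]
orientation: [[-0.003, 1.0, -0.0], [1.0, 0.003, 0.0], [0.0, -0.0, -1.0]]
wrist_force: [0.8, 1.2, -0.1]
grip_width: 0.996
```

>>> servo_tool([
  [[0,0,0],0],
  [[0,0,0],0],
  [[0,0,0],0],
  [[0,0,0],0],
  [[0,0,0],0],
], jaw=1)

```text
t: 14.05
eef_pos: [0.4484, -0.1838, 0.0645]
orientation: [[-0.003, 1.0, 0.001], [1.0, 0.003, -0.001], [-0.001, 0.001, -1.0]]
wrist_force: [0.5, -0.9, 4.2]
grip_width: 0.747
```

>>> servo_tool([
  [[0,0,0.5],0],
  [[0,0,0.5],0],
  [[0,0,1],0],
  [[0,0,1],0],
  [[0,0,0],0],
])

```text
t: 14.55
eef_pos: [0.449, -0.1842, 0.096]
orientation: [[-0.003, 1.0, 0.003], [1.0, 0.003, -0.002], [-0.002, 0.003, -1.0]]
wrist_force: [1.1, -0.5, -2.4]
grip_width: 0.746
```

>>> servo_tool([
  [[0,0,1.5],0],
  [[0,0,3],0],
  [[0,0,4],0],
  [[0,0,3],0],
  [[0,0,1],0],
])

```text
t: 15.05
eef_pos: [0.4495, -0.1844, 0.223]
orientation: [[-0.003, 1.0, 0.006], [1.0, 0.003, -0.004], [-0.004, 0.006, -1.0]]
wrist_force: [0.6, -0.4, -2.3]
grip_width: 0.745
```

>>> servo_tool([
  [[0,0,0],0],
  [[0,0,0],0],
  [[0,0,0],0],
])

```text
t: 15.35
eef_pos: [0.4466, -0.1828, 0.2162]
orientation: [[-0.003, 1.0, -0.004], [1.0, 0.003, 0.002], [0.002, -0.004, -1.0]]
wrist_force: [-0.1, -0.4, -2.4]
grip_width: 0.746
```

```bash
python3 - <<'E'
from h import *
I,D=viewer.snapshot("scene"); save("b1",cv2.resize(I[60:300,250:570],None,fx=2.4,fy=2.4))
E
```

```text
(no output)
```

View pics/b1.png

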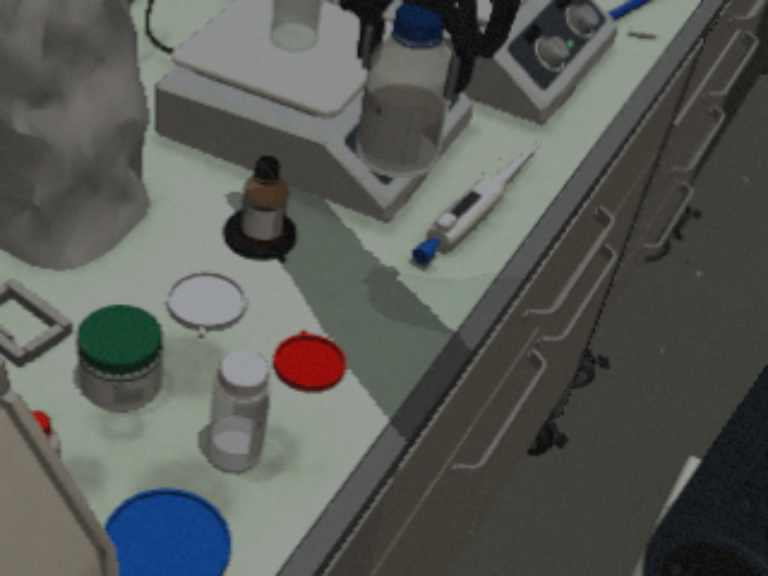

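The blue bottle hangs upright in the fingers (405,90), the brown bottle stands in the black dish (262,215), and the blue dish (165,540) is empty. I'll re-measure that dish now that it's clear.

```bash
python3 - <<'E'
from meas import *
for k,c,Ro in(("blue",(.44,.157),.048),("red",(.446,-.067),.031),("white",(.559,-.079),.036)):
  for n in("top","scene"):
    I,D=viewer.snapshot(n); r=finder.outline_of(n,"dish_"+k)
    if not r: print(n,k,"none"); continue
    m=r[0]["mask"].astype(np.uint8); ct=max(cv2.findContours(m,0,1)[0],key=cv2.contourArea)[:,0,:]
    w=np.array([at_z(n,p,.008)[:2] for p in ct])
    f=least_squares(lambda p:np.hypot(*(w-p[:2]).T)-p[2],[*c,Ro],loss="soft_l1",f_scale=.001)
    print(k,n,round(r[0]["p"],2),f.x.round(4))
E
```

```text
blue top 0.61 [0.4494 0.0543 0.0236]
blue scene 0.76 [0.4368 0.1583 0.0468]
red top 0.89 [ 0.4461 -0.0658  0.0298]
red scene 0.66 [ 0.4426 -0.0633  0.0318]
white top 0.61 [ 0.5589 -0.0791  0.0347]
white scene 0.73 [ 0.5558 -0.0758  0.0367]
```

>>> servo_tool([
  [[0,1.5,0],0],
  [[0,3,0],0],
  [[0,4,0],0],
  [[0,4,0],0],
  [[0,4,0],0],
])

```text
t: 16.5
eef_pos: [0.4473, -0.0163, 0.219]
orientation: [[-0.003, 1.0, 0.001], [1.0, 0.003, 0.001], [0.001, 0.001, -1.0]]
wrist_force: [0.6, -0.2, -2.7]
grip_width: 0.746
```

>>> servo_tool([
  [[-0.1,4,0],0],
  [[-0.1,4,0],0],
  [[-0.1,4,0],0],
  [[-0.1,3,0],0],
  [[-0.1,2,0],0],
])

```text
t: 17.0
eef_pos: [0.4418, 0.1545, 0.219]
orientation: [[-0.006, 1.0, 0.0], [1.0, 0.006, 0.001], [0.001, 0.0, -1.0]]
wrist_force: [0.9, -0.9, -2.8]
grip_width: 0.746
```

>>> servo_tool([
  [[0,0.5,0],0],
  [[0,0,0],0],
  [[0,0,0],0],
  [[0,0,0],0],
  [[0,0,0],0],
])

```text
t: 17.5
eef_pos: [0.4429, 0.1557, 0.2189]
orientation: [[-0.002, 1.0, 0.0], [1.0, 0.002, -0.0], [-0.0, 0.0, -1.0]]
wrist_force: [-0.1, 0.6, -2.7]
grip_width: 0.745
```

>>> servo_tool([
  [[-0.4,0.2,-1.5],0],
  [[0,0,-3],0],
  [[0,0,-3],0],
  [[0,0,-2],0],
  [[0,0,-1],0],
])

```text
t: 18.0
eef_pos: [0.4372, 0.1576, 0.1113]
orientation: [[-0.002, 1.0, -0.004], [1.0, 0.002, -0.001], [-0.001, -0.004, -1.0]]
wrist_force: [-0.2, -0.3, -2.7]
grip_width: 0.743
```

>>> servo_tool([
  [[0,0,-1],0],
  [[0,0,-1],0],
  [[0,0,-0.8],0],
  [[0,0,-0.5],0],
  [[0,0,0],0],
])

```text
t: 18.5
eef_pos: [0.4384, 0.1585, 0.0803]
orientation: [[-0.003, 1.0, -0.001], [1.0, 0.003, -0.0], [-0.0, -0.001, -1.0]]
wrist_force: [-0.7, 0.4, -2.9]
grip_width: 0.745
```

>>> servo_tool([
  [[0,0,0],0],
  [[0,0,0],0],
  [[0,0,0],0],
  [[0,0,0],0],
])

```text
t: 18.9
eef_pos: [0.4391, 0.1586, 0.0812]
orientation: [[-0.003, 1.0, 0.001], [1.0, 0.003, 0.0], [0.0, 0.001, -1.0]]
wrist_force: [0.4, 0.4, -2.6]
grip_width: 0.746
```

>>> servo_tool([
  [[0,0,-0.4],0],
  [[0,0,-0.3],0],
  [[0,0,-0.2],0],
  [[0,0,-0.1],0],
  [[0,0,0],0],
])

```text
t: 19.4
eef_pos: [0.4385, 0.1585, 0.0705]
orientation: [[-0.003, 1.0, -0.001], [1.0, 0.003, -0.0], [-0.0, -0.001, -1.0]]
wrist_force: [-0.2, -0.5, -2.4]
grip_width: 0.746
```

>>> servo_tool([
  [[0,0,-0.1],0],
  [[0,0,0],0],
  [[0,0,0],0],
])

```text
t: 19.7
eef_pos: [0.4388, 0.1586, 0.0699]
orientation: [[-0.003, 1.0, 0.0], [1.0, 0.003, 0.0], [0.0, 0.0, -1.0]]
wrist_force: [-0.4, 0.1, -3.3]
grip_width: 0.746
```

>>> servo_tool([
  [[0,0,-0.1],0],
  [[0,0,0],0],
  [[0,0,0],0],
])

```text
t: 20.0
eef_pos: [0.4387, 0.1585, 0.0688]
orientation: [[-0.003, 1.0, -0.0], [1.0, 0.003, 0.0], [0.0, -0.0, -1.0]]
wrist_force: [0.1, -0.1, -2.7]
grip_width: 0.746
```

>>> servo_tool([
  [[0,0,-0.1],0],
  [[0,0,0],0],
  [[0,0,0],0],
])

```text
t: 20.3
eef_pos: [0.4389, 0.1586, 0.0685]
orientation: [[-0.003, 1.0, 0.0], [1.0, 0.003, 0.0], [0.0, 0.0, -1.0]]
wrist_force: [-3.1, -0.7, 2.9]
grip_width: 0.747
```

>>> servo_tool([
  [[0,0,-0.05],0],
  [[0,0,0],0],
  [[0,0,0],0],
])

```text
t: 20.6
eef_pos: [0.4389, 0.1586, 0.0685]
orientation: [[-0.004, 1.0, 0.001], [1.0, 0.004, 0.0], [0.0, 0.001, -1.0]]
wrist_force: [-3.0, -1.1, 5.6]
grip_width: 0.746
```

>>> servo_tool([
  [[0,0,0],0],
  [[0,0,0],0],
  [[0,0,0],0],
  [[0,0,0],0],
  [[0,0,0],0],
], jaw=-1)

```text
t: 21.1
eef_pos: [0.4387, 0.1585, 0.0671]
orientation: [[-0.003, 1.0, -0.0], [1.0, 0.003, -0.0], [-0.0, -0.0, -1.0]]
wrist_force: [0.1, -0.3, 0.3]
grip_width: 1.004
```

>>> servo_tool([
  [[0,0,1.5],0],
  [[0,0,3],0],
  [[0,0,4],0],
  [[0,0,4],0],
  [[0,0,2],0],
])

```text
t: 21.6
eef_pos: [0.4403, 0.1589, 0.2164]
orientation: [[-0.003, 1.0, 0.006], [1.0, 0.003, 0.001], [0.001, 0.006, -1.0]]
wrist_force: [0.4, 1.0, 1.0]
grip_width: 0.999
```

>>> servo_tool([
  [[0.2,-3,0],0],
  [[0.2,-4,0],0],
  [[0.2,-2.5,0],0],
  [[0,-1.1,0],0],
  [[0,0,0],0],
])

```text
t: 22.1
eef_pos: [0.4448, 0.0517, 0.2122]
orientation: [[-0.001, 1.0, -0.0], [1.0, 0.001, 0.0], [0.0, -0.0, -1.0]]
wrist_force: [-0.6, 1.1, -0.1]
grip_width: 1.0
```

```bash
python3 - <<'E'
from meas import *
print(robot.get_obs()["eef_pos"])
check("blue",(.439,.1585),.0335,.132,.084,.004)
check("white",(.4445,.053),.022,.102,.08)
E
```

```text
[0.44479088 0.05166145 0.21221862]
blue top cap zero-size array to reduction operation maximum which has no identity body None
blue scene cap (array([0.43588275, 0.16341545]), array([0.0378553 , 0.03732584]), np.float64(0.13426272444394366), 388) body (array([0.4385, 0.1599]), 951, np.float64(0.6))
white top cap zero-size array to reduction operation maximum which has no identity body None
white scene cap (array([0.4410107 , 0.05603685]), array([0.03632151, 0.03642036]), np.float64(0.10137818085889005), 295) body (array([0.4442, 0.0529]), 573, np.float64(0.7))meas.py:4: RuntimeWarning: Mean of empty slice.
  q=P[M]; q=q[np.abs(q[:,2]-h-z0)<.008]; return q[:,:2].mean(0), (q[:,:2].max(0)-q[:,:2].min(0)), np.median(q[:,2]),len(q)
  ret = um.true_divide(
```

>>> servo_tool([
  [[0,0,-1.5],0],
  [[0,0,-3],0],
  [[0,0,-4],0],
  [[0,0,-3],0],
  [[0,0,-2],0],
])

```text
t: 22.8
eef_pos: [0.4429, 0.0538, 0.0744]
orientation: [[-0.005, 1.0, -0.004], [1.0, 0.005, 0.0], [0.0, -0.004, -1.0]]
wrist_force: [-0.3, -0.5, -0.1]
grip_width: 0.999
```

>>> servo_tool([
  [[0,0,-1.5],0],
  [[0,0,-1],0],
  [[0,0,-0.7],0],
  [[0,0,-0.4],0],
  [[0,0,0],0],
])

```text
t: 23.3
eef_pos: [0.4448, 0.0528, 0.0414]
orientation: [[-0.004, 1.0, 0.0], [1.0, 0.004, 0.0], [0.0, 0.0, -1.0]]
wrist_force: [-0.3, 0.2, 0.0]
grip_width: 1.0
```

>>> servo_tool([
  [[0,0,0],0],
  [[0,0,0],0],
  [[0,0,0],0],
])

```text
t: 23.6
eef_pos: [0.4453, 0.0525, 0.042]
orientation: [[-0.003, 1.0, 0.001], [1.0, 0.003, -0.0], [-0.0, 0.001, -1.0]]
wrist_force: [0.3, -0.2, 0.4]
grip_width: 0.999
```

>>> servo_tool([
  [[0,0,0],0],
  [[0,0,0],0],
  [[0,0,0],0],
  [[0,0,0],0],
  [[0,0,0],0],
], jaw=1)

```text
t: 24.1
eef_pos: [0.4453, 0.0525, 0.0418]
orientation: [[-0.003, 1.0, 0.001], [1.0, 0.003, -0.0], [-0.0, 0.001, -1.0]]
wrist_force: [0.3, 1.1, 2.4]
grip_width: 0.492
```

>>> servo_tool([
  [[0,0,0],0],
  [[0,0,1.5],0],
  [[0,0,3],0],
  [[0,0,4],0],
  [[0,0,2.5],0],
])

```text
t: 24.6
eef_pos: [0.4449, 0.0525, 0.1532]
orientation: [[-0.003, 1.0, 0.001], [1.0, 0.003, -0.0], [-0.0, 0.001, -1.0]]
wrist_force: [0.3, -1.2, 0.2]
grip_width: 0.489
```

>>> servo_tool([
  [[1,-1.2,0],0],
  [[2.3,-2.7,0],0],
  [[3,-3.4,0],0],
  [[2.5,-3,0],0],
  [[1.6,-1.8,0],0],
])

```text
t: 25.1
eef_pos: [0.5493, -0.0712, 0.1487]
orientation: [[-0.001, 1.0, -0.003], [1.0, 0.001, -0.0], [-0.0, -0.003, -1.0]]
wrist_force: [0.6, 0.3, -0.4]
grip_width: 0.487
```

>>> servo_tool([
  [[0.8,-0.9,0],0],
  [[0,0,0],0],
  [[0,0,0],0],
  [[0,0,0],0],
  [[0,0,0],0],
])

```text
t: 25.6
eef_pos: [0.5562, -0.0764, 0.1515]
orientation: [[-0.005, 1.0, -0.0], [1.0, 0.005, 0.0], [0.0, -0.0, -1.0]]
wrist_force: [-0.4, 0.0, 0.1]
grip_width: 0.493
```

>>> servo_tool([
  [[0.1,-0.1,-1.5],0],
  [[0,0,-3],0],
  [[0,0,-2],0],
  [[0,0,-1.2],0],
  [[0,0,-0.8],0],
])

```text
t: 26.1
eef_pos: [0.5566, -0.0779, 0.0644]
orientation: [[-0.004, 1.0, -0.002], [1.0, 0.004, 0.001], [0.001, -0.002, -1.0]]
wrist_force: [-0.1, -0.7, 0.2]
grip_width: 0.495
```

>>> servo_tool([
  [[0,0,-0.6],0],
  [[0,0,-0.4],0],
  [[0,0,-0.2],0],
  [[0,0,0],0],
  [[0,0,0],0],
])

```text
t: 26.6
eef_pos: [0.5583, -0.0786, 0.055]
orientation: [[-0.003, 1.0, 0.001], [1.0, 0.003, -0.0], [-0.0, 0.001, -1.0]]
wrist_force: [-0.5, -0.5, 0.3]
grip_width: 0.494
```

>>> servo_tool([
  [[0,0,-0.2],0],
  [[0,0,-0.2],0],
  [[0,0,0],0],
  [[0,0,0],0],
])

```text
t: 27.0
eef_pos: [0.5577, -0.0784, 0.0502]
orientation: [[-0.003, 1.0, -0.0], [1.0, 0.003, 0.0], [0.0, -0.0, -1.0]]
wrist_force: [0.3, 0.0, -0.4]
grip_width: 0.491
```

>>> servo_tool([
  [[0,0,-0.15],0],
  [[0,0,-0.1],0],
  [[0,0,0],0],
  [[0,0,0],0],
])

```text
t: 27.4
eef_pos: [0.5577, -0.0784, 0.0477]
orientation: [[-0.003, 1.0, -0.0], [1.0, 0.003, 0.0], [0.0, -0.0, -1.0]]
wrist_force: [0.6, 0.3, -0.5]
grip_width: 0.49
```

>>> servo_tool([
  [[0,0,-0.1],0],
  [[0,0,0],0],
  [[0,0,0],0],
])

```text
t: 27.7
eef_pos: [0.5577, -0.0785, 0.0468]
orientation: [[-0.003, 1.0, -0.0], [1.0, 0.003, 0.0], [0.0, -0.0, -1.0]]
wrist_force: [0.4, -0.6, -0.1]
grip_width: 0.486
```

>>> servo_tool([
  [[0,0,-0.1],0],
  [[0,0,0],0],
  [[0,0,0],0],
])

```text
t: 28.0
eef_pos: [0.5579, -0.0785, 0.0459]
orientation: [[-0.003, 1.0, 0.0], [1.0, 0.003, -0.0], [-0.0, 0.0, -1.0]]
wrist_force: [-0.0, -0.3, 0.3]
grip_width: 0.489
```

>>> servo_tool([
  [[0,0,-0.1],0],
  [[0,0,0],0],
  [[0,0,0],0],
])

```text
t: 28.3
eef_pos: [0.5579, -0.0785, 0.0458]
orientation: [[-0.004, 1.0, 0.001], [1.0, 0.004, -0.0], [-0.0, 0.001, -1.0]]
wrist_force: [-1.0, 0.9, 5.8]
grip_width: 0.497
```

>>> servo_tool([
  [[0,0,0],0],
  [[0,0,0],0],
])

```text
t: 28.5
eef_pos: [0.5579, -0.0785, 0.0458]
orientation: [[-0.004, 1.0, 0.001], [1.0, 0.004, -0.0], [-0.0, 0.001, -1.0]]
wrist_force: [-2.1, -0.4, 5.6]
grip_width: 0.492
```

>>> servo_tool([
  [[0,0,0],0],
  [[0,0,0],0],
  [[0,0,0],0],
  [[0,0,0],0],
  [[0,0,0],0],
], jaw=-1)

```text
t: 29.0
eef_pos: [0.5576, -0.0784, 0.0445]
orientation: [[-0.003, 1.0, -0.0], [1.0, 0.003, 0.0], [0.0, -0.0, -1.0]]
wrist_force: [0.1, 0.4, 0.7]
grip_width: 1.003
```

>>> servo_tool([
  [[0,0,1.5],0],
  [[0,0,3],0],
  [[0,0,4],0],
  [[0,0,4],0],
  [[0,0,2],0],
])

```text
t: 29.5
eef_pos: [0.5596, -0.0789, 0.1959]
orientation: [[-0.003, 1.0, 0.008], [1.0, 0.003, -0.002], [-0.002, 0.008, -1.0]]
wrist_force: [0.6, 0.2, 1.1]
grip_width: 0.999
```

>>> servo_tool([
  [[0,2.5,0],0],
  [[0,4,0],0],
  [[0,4,0],0],
  [[0,4,0],0],
  [[0,4,0],0],
], jaw=-0.3)

```text
t: 30.0
eef_pos: [0.5579, 0.108, 0.1914]
orientation: [[-0.003, 1.0, 0.002], [1.0, 0.003, 0.0], [0.0, 0.002, -1.0]]
wrist_force: [-0.4, -0.5, 0.5]
grip_width: 0.651
```

>>> servo_tool([
  [[0,3,0],0],
  [[0,1.5,0],0],
  [[0,0.6,0],0],
  [[0,0,0],0],
  [[0,0,0],0],
])

```text
t: 30.5
eef_pos: [0.558, 0.1563, 0.19]
orientation: [[-0.002, 1.0, 0.0], [1.0, 0.002, -0.001], [-0.001, 0.0, -1.0]]
wrist_force: [1.0, -0.5, 0.4]
grip_width: 0.657
```

```bash
python3 - <<'E'
from meas import *
o=robot.get_obs();print(o["eef_pos"],o["grip_width"])
check("white",(.558,-.0785),.022,.102,.08,.004)
check("blue",(.439,.1585),.0335,.132,.084,.004)
I,D=viewer.snapshot("scene"); save("r1",cv2.resize(I[80:330,220:480],None,fx=2.4,fy=2.4))
E
```

```text
[0.5579813  0.15629336 0.19001727] 0.6569955825044275
white top cap (array([ 0.55616275, -0.07814066]), array([0.03472348, 0.03435211]), np.float64(0.10657026574483697), 264) body (array([ 0.5583, -0.0784]), 107, np.float64(0.4))
white scene cap (array([ 0.55397015, -0.07440728]), array([0.03624832, 0.03527841]), np.float64(0.10519230654114531), 209) body (array([ 0.5575, -0.078 ]), 514, np.float64(0.9))
blue top cap (array([0.44287463, 0.14284509]), array([0.01131625, 0.00223526]), np.float64(0.12937883019029917), 5) body (array([0.4409, 0.16  ]), 113, np.float64(0.4))
blue scene cap (array([0.4360771 , 0.16351049]), array([0.03730174, 0.0376926 ]), np.float64(0.1341560050943872), 391) body (array([0.4386, 0.1599]), 962, np.float64(0.6))
```

View pics/r1.png

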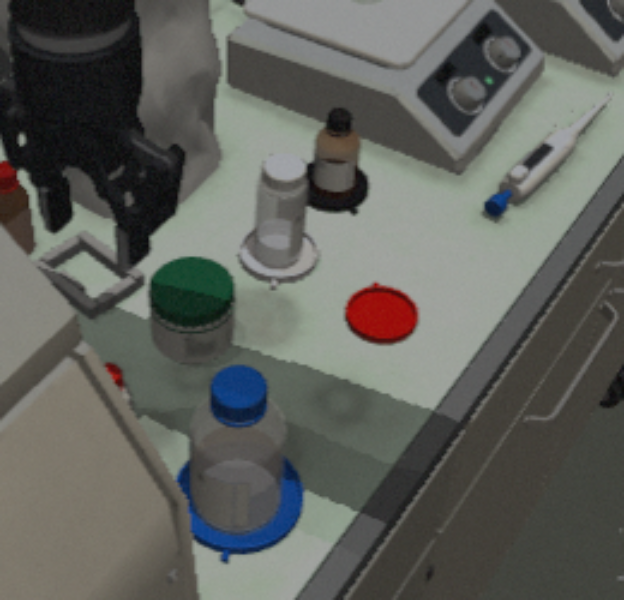

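White (285,210), black (335,165) and blue (240,455) stand upright inside their own dishes, and the jar is where it was. Next is the red bottle.

>>> servo_tool([
  [[-0.1,0.1,-1.5],0],
  [[0,0,-3],0],
  [[0,0,-3],0],
  [[0,0,-2],0],
  [[0,0,-1],0],
])

```text
t: 31.25
eef_pos: [0.555, 0.1577, 0.082]
orientation: [[-0.003, 1.0, -0.004], [1.0, 0.003, -0.001], [-0.001, -0.004, -1.0]]
wrist_force: [0.2, -0.1, 0.5]
grip_width: 0.651
```

>>> servo_tool([
  [[0,0,-1],0],
  [[0,0,-1.5],0],
  [[0,0,-1.5],0],
  [[0,0,-1],0],
  [[0,0,-0.7],0],
])

```text
t: 31.75
eef_pos: [0.5562, 0.1585, 0.0265]
orientation: [[-0.003, 1.0, -0.001], [1.0, 0.003, -0.0], [-0.0, -0.001, -1.0]]
wrist_force: [0.1, -0.4, -0.1]
grip_width: 0.649
```

>>> servo_tool([
  [[0,0,-0.5],0],
  [[0,0,-0.3],0],
  [[0,0,0],0],
  [[0,0,0],0],
  [[0,0,0],0],
])

```text
t: 32.25
eef_pos: [0.5573, 0.1586, 0.0205]
orientation: [[-0.003, 1.0, 0.001], [1.0, 0.003, 0.0], [0.0, 0.001, -1.0]]
wrist_force: [-0.3, 0.3, -0.7]
grip_width: 0.65
```

>>> servo_tool([
  [[0,0,-0.3],0],
  [[0,0,-0.2],0],
  [[0,0,0],0],
  [[0,0,0],0],
])

```text
t: 32.65
eef_pos: [0.5566, 0.1585, 0.0146]
orientation: [[-0.003, 1.0, -0.0], [1.0, 0.003, -0.0], [-0.0, -0.0, -1.0]]
wrist_force: [0.4, -0.8, 1.0]
grip_width: 0.653
```

>>> servo_tool([
  [[0,0,0],0],
  [[0,0,0],0],
  [[0,0,0],0],
  [[0,0,0],0],
  [[0,0,0],0],
], jaw=1)

```text
t: 33.15
eef_pos: [0.5572, 0.1586, 0.0152]
orientation: [[-0.003, 1.0, 0.001], [1.0, 0.003, 0.0], [0.0, 0.001, -1.0]]
wrist_force: [-0.8, 0.8, 2.8]
grip_width: 0.364
```

>>> servo_tool([
  [[0,0,0],0],
  [[0,0,1.5],0],
  [[0,0,3],0],
  [[0,0,4],0],
  [[0,0,2.5],0],
])

```text
t: 33.65
eef_pos: [0.5575, 0.1587, 0.1284]
orientation: [[-0.003, 1.0, 0.003], [1.0, 0.003, 0.001], [0.001, 0.003, -1.0]]
wrist_force: [0.3, -0.5, -1.3]
grip_width: 0.364
```

>>> servo_tool([
  [[-1,-2,0],0],
  [[-1.7,-3.4,0],0],
  [[-2,-4,0],0],
  [[-2,-4,0],0],
  [[-2,-4,0],0],
])

```text
t: 34.15
eef_pos: [0.4686, -0.0166, 0.1254]
orientation: [[-0.004, 1.0, 0.0], [1.0, 0.004, -0.0], [-0.0, 0.0, -1.0]]
wrist_force: [0.1, -0.8, -0.4]
grip_width: 0.364
```

>>> servo_tool([
  [[-1.5,-3,0],0],
  [[-0.6,-1.3,0],0],
  [[-0.3,-0.7,0],0],
  [[0,0,0],0],
  [[0,0,0],0],
])

```text
t: 34.65
eef_pos: [0.4461, -0.0649, 0.1251]
orientation: [[-0.004, 1.0, 0.0], [1.0, 0.004, 0.001], [0.001, 0.0, -1.0]]
wrist_force: [0.8, 0.3, -1.1]
grip_width: 0.365
```

>>> servo_tool([
  [[0,0,0],0],
  [[0,0,0],0],
  [[0,0,0],0],
])

```text
t: 34.95
eef_pos: [0.4459, -0.0648, 0.1247]
orientation: [[-0.005, 1.0, -0.0], [1.0, 0.005, 0.0], [0.0, -0.0, -1.0]]
wrist_force: [0.3, -0.6, -0.5]
grip_width: 0.363
```

>>> servo_tool([
  [[-0.1,0,-1.5],0],
  [[0,0,-3],0],
  [[0,0,-2],0],
  [[0,0,-1.2],0],
  [[0,0,-0.8],0],
])

```text
t: 35.45
eef_pos: [0.4442, -0.0651, 0.0387]
orientation: [[-0.004, 1.0, -0.002], [1.0, 0.004, 0.0], [0.0, -0.002, -1.0]]
wrist_force: [-1.4, -0.2, -0.2]
grip_width: 0.361
```

>>> servo_tool([
  [[0,0,-0.6],0],
  [[0,0,-0.4],0],
  [[0,0,-0.2],0],
  [[0,0,0],0],
  [[0,0,0],0],
])

```text
t: 35.95
eef_pos: [0.4453, -0.0656, 0.0284]
orientation: [[-0.003, 1.0, 0.001], [1.0, 0.003, -0.0], [-0.0, 0.001, -1.0]]
wrist_force: [0.4, 0.4, -0.4]
grip_width: 0.365
```

>>> servo_tool([
  [[0,0,-0.2],0],
  [[0,0,-0.2],0],
  [[0,0,0],0],
  [[0,0,0],0],
])

```text
t: 36.35
eef_pos: [0.4446, -0.0654, 0.0237]
orientation: [[-0.003, 1.0, -0.0], [1.0, 0.003, 0.0], [0.0, -0.0, -1.0]]
wrist_force: [0.8, -0.4, -0.7]
grip_width: 0.364
```

>>> servo_tool([
  [[0,0,-0.15],0],
  [[0,0,0],0],
  [[0,0,0],0],
])

```text
t: 36.65
eef_pos: [0.4447, -0.0655, 0.0222]
orientation: [[-0.003, 1.0, -0.0], [1.0, 0.003, 0.0], [0.0, -0.0, -1.0]]
wrist_force: [0.6, 0.4, -0.5]
grip_width: 0.364
```

>>> servo_tool([
  [[0,0,-0.15],0],
  [[0,0,0],0],
  [[0,0,0],0],
])

```text
t: 36.95
eef_pos: [0.4447, -0.0654, 0.0207]
orientation: [[-0.003, 1.0, -0.0], [1.0, 0.003, 0.0], [0.0, -0.0, -1.0]]
wrist_force: [0.1, -0.1, -0.7]
grip_width: 0.36
```

>>> servo_tool([
  [[0,0,-0.1],0],
  [[0,0,0],0],
  [[0,0,0],0],
])

```text
t: 37.25
eef_pos: [0.4447, -0.0655, 0.0198]
orientation: [[-0.003, 1.0, -0.0], [1.0, 0.003, 0.0], [0.0, -0.0, -1.0]]
wrist_force: [-0.2, 0.4, 0.3]
grip_width: 0.363
```

>>> servo_tool([
  [[0,0,-0.1],0],
  [[0,0,0],0],
  [[0,0,0],0],
])

```text
t: 37.55
eef_pos: [0.445, -0.0655, 0.0192]
orientation: [[-0.003, 1.0, 0.0], [1.0, 0.003, -0.0], [-0.0, 0.0, -1.0]]
wrist_force: [-1.8, 0.4, 1.8]
grip_width: 0.369
```

Contact, so I release, retreat to the near side and check.

>>> servo_tool([
  [[0,0,-0.05],0],
  [[0,0,0],0],
])

```text
t: 37.75
eef_pos: [0.4449, -0.0655, 0.0191]
orientation: [[-0.004, 1.0, 0.0], [1.0, 0.004, -0.0], [-0.0, 0.0, -1.0]]
wrist_force: [-2.1, 0.6, 5.8]
grip_width: 0.363
```

>>> servo_tool([
  [[0,0,0],0],
  [[0,0,0],0],
  [[0,0,0],0],
  [[0,0,0],0],
  [[0,0,0],0],
], jaw=-1)

```text
t: 38.25
eef_pos: [0.4447, -0.0654, 0.0181]
orientation: [[-0.003, 1.0, -0.0], [1.0, 0.003, 0.0], [0.0, -0.0, -1.0]]
wrist_force: [-0.2, -0.0, -0.7]
grip_width: 0.999
```

>>> servo_tool([
  [[0,0,1.5],0],
  [[0,0,3],0],
  [[0,0,4],0],
  [[0,0,5],0],
  [[0,0,5],0],
])

```text
t: 38.75
eef_pos: [0.4441, -0.0652, 0.2045]
orientation: [[-0.003, 1.0, -0.001], [1.0, 0.003, 0.0], [0.0, -0.001, -1.0]]
wrist_force: [1.3, 0.4, 0.2]
grip_width: 1.0
```

>>> servo_tool([
  [[-1,-3,1],0],
  [[-2,-4,0],0],
  [[-2,-4,0],0],
  [[-2,-4,0],0],
  [[-2,-4,0],0],
])

```text
t: 39.25
eef_pos: [0.3539, -0.2569, 0.2135]
orientation: [[-0.004, 1.0, 0.001], [1.0, 0.004, -0.001], [-0.001, 0.001, -1.0]]
wrist_force: [0.3, -1.1, -0.5]
grip_width: 1.0
```

>>> servo_tool([
  [[-1,-2,0],0],
  [[0,0,0],0],
  [[0,0,0],0],
  [[0,0,0],0],
  [[0,0,0],0],
])

```text
t: 39.75
eef_pos: [0.3453, -0.2745, 0.2134]
orientation: [[-0.005, 1.0, 0.0], [1.0, 0.005, 0.0], [0.0, 0.0, -1.0]]
wrist_force: [-0.2, 0.7, 0.5]
grip_width: 1.002
```

```bash
python3 - <<'E'
from meas import *
print(robot.get_obs()["eef_pos"])
for a in(("red",(.445,-.0655),.0165,.067,.041,.004),("white",(.558,-.0785),.022,.102,.08,.004),("blue",(.439,.1585),.0335,.132,.084,.004),("black",(.567,-.188),.021,.083,.052,.004),("jar",(.565,.042),.035,.058,.05,0)): check(*a)
I,D=viewer.snapshot("top"); save("f1",cv2.resize(I[90:290,180:440],None,fx=3,fy=3))
I,D=viewer.snapshot("scene"); save("f2",cv2.resize(I[80:330,220:480],None,fx=2.4,fy=2.4))
E
```

```text
[ 0.34532293 -0.2744695   0.21336186]
red top cap (array([ 0.44428887, -0.06495592]), array([0.01867804, 0.02051157]), np.float64(0.07128969105238486), 88) body (array([ 0.4453, -0.066 ]), 15, np.float64(0.1))
red scene cap (array([ 0.44282152, -0.06147056]), array([0.02119707, 0.02031962]), np.float64(0.07000790678870017), 91) body (array([ 0.4444, -0.0658]), 165, np.float64(0.7))
white top cap (array([ 0.55615834, -0.07816869]), array([0.0350515 , 0.03440573]), np.float64(0.10630146837379356), 264) body (array([ 0.5584, -0.0783]), 109, np.float64(0.3))
white scene cap (array([ 0.5538861 , -0.07440911]), array([0.03604214, 0.03619702]), np.float64(0.1053390862127912), 207) body (array([ 0.5575, -0.0781]), 519, np.float64(0.9))
blue top cap (array([0.43994692, 0.16069656]), array([0.03655049, 0.03800689]), np.float64(0.13550843888871922), 314) body (array([0.441 , 0.1599]), 132, np.float64(0.4))
blue scene cap (array([0.43614835, 0.16345787]), array([0.03695278, 0.03683007]), np.float64(0.1341502964591138), 385) body (array([0.4387, 0.1599]), 949, np.float64(0.6))
black top cap (array([ 0.56755194, -0.18938511]), array([0.02220713, 0.02259346]), np.float64(0.08776087026661028), 113) body (array([ 0.5676, -0.1893]), 103, np.float64(0.5))
black scene cap (array([ 0.56541739, -0.18610451]), array([0.02520035, 0.02524288]), np.float64(0.08596669157694659), 82) body (array([ 0.5665, -0.1884]), 270, np.float64(1.1))
jar top cap (array([0.56411427, 0.04171651]), array([0.06706692, 0.06730533]), np.float64(0.0589758388773336), 841) body (array([0.5659, 0.0419]), 94, np.float64(0.3))
jar scene cap (array([0.56186437, 0.04558839]), array([0.06739595, 0.0674398 ]), np.float64(0.05777378075135753), 769) body (array([0.5648, 0.0414]), 465, np.float64(0.7))
```

View pics/f1.png

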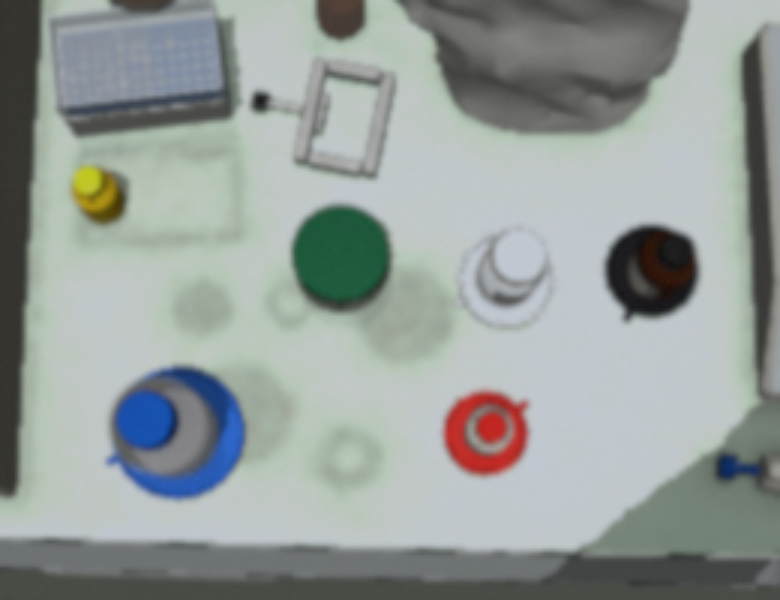

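View pics/f2.png

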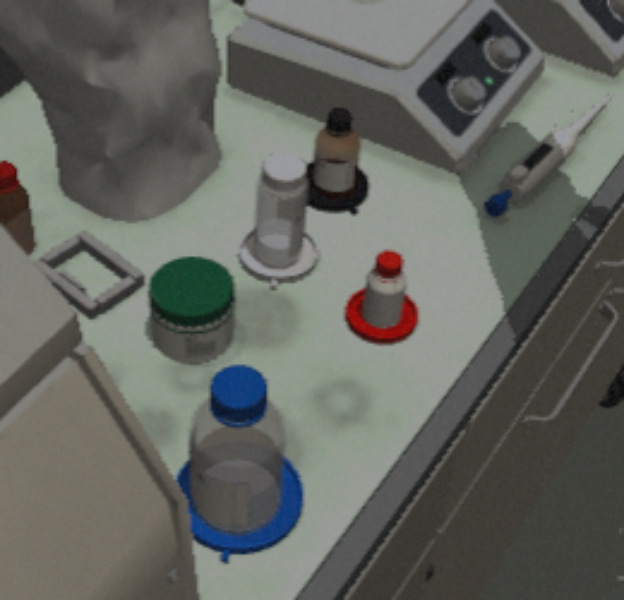

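The pictures show all four bottles upright in the dishes of their own colour: red (385,300), white (282,215), black (335,165) and blue (238,455). The jar hasn't moved, and the cap heights match the bottle height plus the 4 mm dish floor. I'm handing it in.

```bash
python3 -c "
from rig import robot
print(robot.get_obs()['t'], robot.sign_off())"
```

```text
the job is handed in; nothing more can be done
40.35 None
```

All four bottles stand upright in the dishes that match their caps, and I handed the job in at 40.4 s of the allowed 96 s. I moved them in the order black (out of the blue dish), blue, white, red, and lowered each one until the wrist force showed it touching the dish floor before letting go.

- **Heights:** in the final top picture the caps are at 71, 136, 106 and 88 mm for red, blue, white and black. That matches each bottle's height plus the 4 mm dish floor to within about 1 mm.
- **Position:** every bottle is within about 3 mm of its dish centre, against about 11 mm of room.
- **Other things:** the green jar measures the same as at the start, within 1 mm. The look-alikes and back bottles visible in the final pictures are where they were.
- **Forces:** the highest wrist force reported after any move was about 8 N.

Two checks disagreed:
- The top and scene cameras differ by 2–4 mm, so I averaged them for the dish targets.
- The detector once reported a wrong outline for the blue dish in the top view. It lay on the white bottle, so I ignored it. The blue target is therefore the average of the earlier top outline and the new scene outline.

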